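Centre a shaker's drive with a tapered drift and pin it for transport

ROBOT

A 6-joint arm with a two-finger parallel gripper is mounted at the origin on a cart in front of the work surface, level with it; the furniture and walls round the work are solid. World frame = base frame: x ahead of the robot, y to its left, z up, the work surface at z = 0. Lengths are in m, angles in rad, forces in N, time in s.
With the tool pointing down it reaches from about 0.375 to 0.75 m from the base axis. Payload 9 kg.
Tool frame: the origin (TCP) lies midway between the tips of the shut fingers; the grasp point (between the pads) lies 19 mm behind it; z points along the fingers, y is the line along which they close (so a half turn about z gives the same grasp; the last joint's range is limited). The gripper opens to 85 mm and grips with 20 to 120 N. Pads are 22 mm wide; open, the fingers measure 114 mm over their backs; the gripper's body (76 mm by 85 mm) begins 54 mm behind the grasp point. The pads swing forward as they close: fully open they stand 13 mm farther back than shut.
Start: joints at [-1.326, 0.104, 0.097, 1.564, 0, 1.353], TCP at [0.268, -0.537, 0.231] pointing down, gripper open.
Joint ranges: [-2.99, 2.99], [-0.84, 1.86], [-1.1, 1.16], [-1.84, 2.11], [-1.51, 1.56], [-3.14, 3.14]. Speed limits (rad/s): [2.22, 2.22, 2.57, 3.14, 3.14, 3.14].

INTERFACE

Orientations are given as a unit quaternion [x, y, z, w].
In Python, from station import r gives the robot as it stands.
- The arm moves only by the shell command python3 -m inch 'ROWS' [FORCE]. ROWS is a JSON object of lists of equal length, an entry for each row: "linear": the shift along the world's x, y, z in units of 25 mm (1.0 is 25 mm), a list of three; "turn": the turn, a rotation vector about the world's x, y, z in units of 6 degrees (1.0 is 6 degrees), a list of three; "grip": the opening, from 0 (shut) to 1 (fully open). A call has 1 to 8 rows; each row shifts and turns the commanded pose from where the row before left it; what a row does not reach is not made up. A row lasts 1/8 s, in which the tool goes at most 62.5 mm and 10.7 degrees, less where a joint would pass 70% of its speed; a pose out of reach is approached as far as the arm can. A call is refused whole if a number of a shift passes 1 or a number of a turn 1, either way. A call with a gripper value outside its range is refused whole. The fingers move at their own pace and stop on an object; FORCE is the grip in N (left out, the last holds). Time passes only in rows, so rows that do not move let the fingers close. It gives the time, the measured TCP pose, the force, the opening and the grip force at its end, in the units of the state.
- r.sense(): the state, without advancing time (a new reading comes with each control period).
- r.get_image(name): name is "side" or "top" or "wrist"; returns (picture, depth): 480x640x3 uint8, red, green, blue; 480x640 float32, m along the optical axis (not along the pixel's ray), 0 where there is no reading.
- r.camera_model(name): a dict with "camera_matrix" (3x3 intrinsics, pixels), "xyz" and "attitude" of the camera in the world. Camera axes: x right, y down, z forward; pixel columns grow to the right and rows downward; lengths in m; the calibration is good to about 2 mm. The wrist camera is an equidistant fisheye: a pixel r from the principal point sees the ray r / f radians off the axis. A picture is of the moment at which its call begins: read the wrist's pose just before it. camera_model takes no time and is no camera call; for the wrist camera it gives the pose at the moment of the call.
- r.hand_in(): hands the job in; it is judged then, once.
The state is a dict: "clock": time; "joint_positions": joint angles; "qvel": joint speeds; "tau": joint torques, N m; "ee_pos": TCP position; "orientation": TCP orientation; "ft_force": force on the tool from outside, world axes, zero at the start; "torque": the same for the moment, N m; "grip_width": finger opening in m; "finger_force": force on a finger pad.
Only numpy, scipy, OpenCV 4.12 (cv2) and the standard library are available. Lean on these libraries where they do the work, as an engineer would, in place of code of your own. Each camera call takes 0.05 s, during which the arm holds its last target. There are 200 camera calls.

TASK

The small bench shaker has to be pinned before it is carried: under its cover plate the drive carriage has stopped off centre, so that its hole lies out of line with the black-ringed hole of the cover. Push the black-handled tapered drift down through both holes until its collar sits on the cover, which draws the carriage into line; take the drift out again and put it back in the wooden block, fully down; and push the red-handled lock pin through both holes, fully home. Feel your way, never push with more than 30 N, and leave the dish of seeds and the dropper bottle standing where they are.

Things in the scene. Friction and masses are not known exactly. Their poses are not given: they have to be found in the camera images.
- shaker: White bench shaker without its platform, housing 200 x 240 mm, fixed. Origin at the centre of its underside; x away from its front panel, z up. An aluminium cover plate, 170 x 200 x 6 mm, top 60 mm above the table, with the black-ringed lock hole in its middle, above the shaker's origin, 13 mm wide, sharp-edged. Four studs 14 mm high stand 112 mm from the hole; the rest of the cover is free.
- cover_hole (a point): Centre of the lock hole at the cover's top, 60 mm above the table. 7 mm below the cover's top lies the top of the brass drive carriage, 8 mm thick, with its own 13 mm hole, sharp-edged; below that the way is free down to the table.
- carriage (a joint): How far (m) the carriage's hole lies from the cover hole's axis; 0 in line. Starts at 5.0 to 6.3 mm, in ANY horizontal direction, which is not measured: find it by eye through the hole or by feel (a flat tip pressed lightly on the carriage drops free over its hole). The carriage slides only along that direction; moving it takes 7 N, and it stays where it is left.
- drift: Tapered steel drift with black ribbed round handle, 88 mm long, 0.09 kg, upright in one of the block's two holes at the start. Origin at the tip, z up along it. 4.5 mm across at the flat tip, widening over 32 mm to 12.4 mm, then straight to 46 mm; collar 26 mm across from 46 to 50 mm; handle 20 mm across (about 22 over its ribs) from 50 to 88 mm.
- drift_collar (a point): On the drift's axis at the underside of its collar, 46 mm from the tip. In the block it stands at the block's top; home in the lock hole it stands at the cover's top. Pushing the drift home takes 2 to 15 N; the collar that lands adds to that at once.
- lock_pin: Straight steel lock pin with red ribbed round handle, 78 mm long, 0.08 kg, upright in the block's other hole at the start. Origin at the tip, z up along it. Shank 36 mm long, 11.4 mm across, 7 mm at the tip (chamfer 3 mm high); collar 26 mm across from 36 to 40 mm; handle 20 mm across (about 22 over its ribs) from 40 to 78 mm.
- lock_pin_collar (a point): On the lock pin's axis at the underside of its collar, 36 mm from the tip. Home in the lock hole it stands at the cover's top.
- pin_block: Light wooden block, 70 x 130 x 52 mm, fixed to the table, with two through holes 14.5 mm in diameter for the drift and the pin, 80 mm apart along its y. Origin at the centre of its underside.
- block_hole_0 (a point): Mouth of the block's hole at its +y end, centre, 52 mm above the table. Drift or pin may start here.
- block_hole_1 (a point): Mouth of the block's hole at its -y end, centre, 52 mm above the table. Drift or pin may start here.
- seed_dish: Clear open dish with seeds, 92 mm across and 16 mm high, loose on the table left of the shaker's front. Origin at the centre of its underside.
- stain_bottle: Amber dropper bottle with a black teat, 36 mm across and 99 mm high, loose on the table behind the block. Origin at the centre of its underside.

How it is judged:
By the outcome, as a careful person would: the job done as asked, in the order asked, and still so for the second after the job is handed in, with the robot touching nothing.
It also fails if it takes over 64 s, if anything falls off the work surface, if the arm or the gripper's body presses on something with over 40 N, if the wrist force passes 120 N, or if a joint passes its speed limit or range.

## Working session

There is one attempt and no reset: what is moved stays moved. The work goes in short steps, Python scripts to look and compute and a shell command to move; the robot and the scene stay as the last step left them, time stands still between calls to the robot, and variables do not carry over. Pictures are saved under pics/ and viewed, at most 10 in all, crops included, and the job is handed in when it is done.

```bash
mkdir -p pics; ls
python3 - <<'E'
from station import r
import cv2,numpy as np
s=r.sense();print({k:np.round(v,4).tolist() for k,v in s.items()})
ims=[]
for n in("side","top"):
    im,d=r.get_image(n);np.savez(f"{n}.npz",im=im,d=d)
    cv2.imwrite(f"pics/{n}.png",im[:,:,::-1]);m=r.camera_model(n);print(n,{k:np.round(v,4).tolist() for k,v in m.items()})
print(r.camera_model("wrist"))
E
```

```text
pics
{'clock': 0.0, 'joint_positions': [-1.3257, 0.1047, 0.0964, 1.5639, 0.0, 1.3531], 'qvel': [-0.0003, 0.0004, -0.0001, 0.0003, -0.0006, 0.0003], 'tau': [0.0029, -55.6925, 50.365, 0.0167, -0.0004, -0.0], 'ee_pos': [0.2678, -0.5365, 0.2305], 'orientation': [0.9733, 0.2293, -0.0, -0.0007], 'ft_force': [-0.1705, 0.395, -1.5625], 'torque': [0.0121, -0.0619, -0.0076], 'finger_force': 0.0, 'grip_width': 0.0852}
side {'camera_matrix': [[599.1468, 0.0, 319.7209], [0.0, 599.1468, 232.2838], [0.0, 0.0, 1.0]], 'xyz': [0.0125, 0.8867, 0.6187], 'attitude': [-0.2078, 0.8315, -0.4976, 0.1334]}
top {'camera_matrix': [[529.795, 0.0, 322.5047], [0.0, 529.795, 234.215], [0.0, 0.0, 1.0]], 'xyz': [0.4226, -0.0598, 1.1309], 'attitude': [-0.6983, 0.7139, -0.0351, 0.0396]}
{'camera_matrix': array([[371.64829954,   0.        , 322.31208598],
       [  0.        , 371.64829954, 236.31330224],
       [  0.        ,   0.        ,   1.        ]]), 'xyz': array([ 0.3286706 , -0.50863021,  0.37261483]), 'attitude': array([ 0.8428011 , -0.5213935 , -0.07092493,  0.1131582 ])}
```

View pics/top.png

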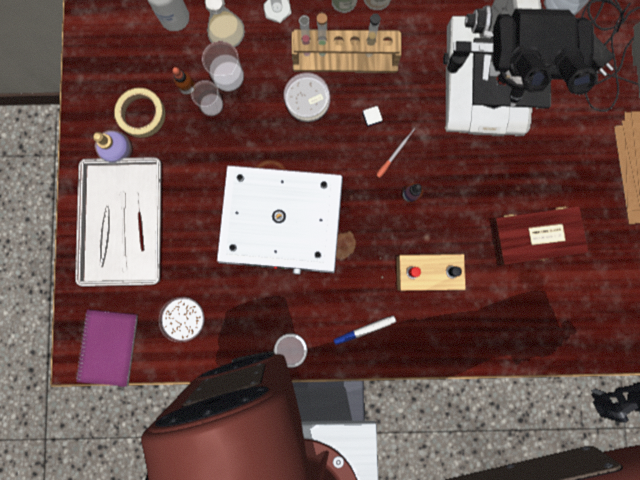

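View pics/side.png

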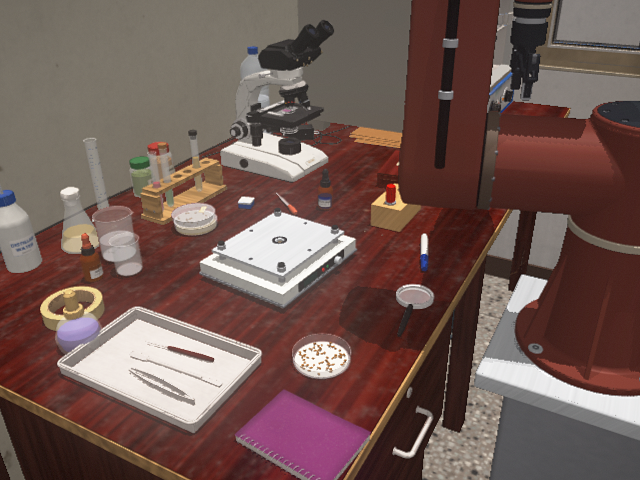

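```bash
cat > h.py <<'E'
import numpy as np,cv2
from scipy.spatial.transform import Rotation as R
from station import r
def ray(m,uv,fish=False):
    K=m["camera_matrix"];a=(np.asarray(uv,float)-K[:2,2])/K[0,0]
    if fish:
        t=np.hypot(*a);d=np.r_[a/max(t,1e-9)*np.sin(t),np.cos(t)]
    else: d=np.r_[a,1]
    return np.asarray(m["xyz"]),R.from_quat(m["attitude"]).apply(d)
def onz(m,uv,z,fish=False):
    o,d=ray(m,uv,fish);return o+d*(z-o[2])/d[2]
def cross(a,b):
    (o1,d1),(o2,d2)=a,b
    A=np.c_[d1,-d2];t=np.linalg.lstsq(A,o2-o1,rcond=None)[0]
    p,q=o1+t[0]*d1,o2+t[1]*d2;return (p+q)/2,np.linalg.norm(p-q)
def blobs(mask,amin=15):
    n,_,st,c=cv2.connectedComponentsWithStats(mask.astype(np.uint8))
    return [(c[i].round(1).tolist(),st[i].tolist()) for i in range(1,n) if st[i,4]>=amin]
def state():
    s=r.sense();rv=R.from_quat(s["orientation"]).as_matrix()
    print("t",round(float(s["clock"]),2),"p",np.round(s["ee_pos"],4),"z",rv[:,2].round(3),"y",rv[:,1].round(3),"F",np.round(s["ft_force"],2),"w",round(float(s["grip_width"]),4),"q",np.round(s["joint_positions"],2));return s
E
python3 - <<'E'
from h import *
t=np.load("top.npz")["im"];s=np.load("side.npz")["im"];mt,ms=r.camera_model("top"),r.camera_model("side")
hsv=cv2.cvtColor(t,cv2.COLOR_RGB2HSV);hs=cv2.cvtColor(s,cv2.COLOR_RGB2HSV)
def win(m,x0,y0,x1,y1):
    o=np.zeros_like(m);o[y0:y1,x0:x1]=m[y0:y1,x0:x1];return o
red=lambda h:((h[...,0]<8)|(h[...,0]>172))&(h[...,1]>180)&(h[...,2]>120)
dark=lambda h:h[...,2]<70
print("red top",blobs(win(red(hsv),400,258,430,286)))
print("blk top",blobs(win(dark(hsv),440,258,464,286)))
print("ring",blobs(win(hsv[...,2]<110,262,200,296,232)), "ring side",blobs(win(hs[...,2]<110,268,232,292,248)))
print("bottle",blobs(win(dark(hsv),400,183,425,203)))
wood=win((hsv[...,0]>10)&(hsv[...,0]<28)&(hsv[...,1]>60)&(hsv[...,2]>120),385,245,480,300)
c=max(cv2.findContours(wood.astype(np.uint8),0,1)[0],key=cv2.contourArea);b=cv2.boxPoints(cv2.minAreaRect(c))
print("block",[onz(mt,p,.052).round(4) for p in b])
wh=win((hsv[...,1]<40)&(hsv[...,2]>150),205,155,355,280)
c=max(cv2.findContours(wh.astype(np.uint8),0,1)[0],key=cv2.contourArea);b=cv2.boxPoints(cv2.minAreaRect(c))
print("shk",[onz(mt,p,.05).round(4) for p in b])
for n,p,z in(("red",(414,272),.094),("blk",(455,271),.094),("hole",(279,216),.06),("dish",(182,320),.01),("bot",(412,193),.09)):print(n,onz(mt,p,z).round(4))
E
```

```text
red top [([414.9, 271.2], [410, 267, 10, 9, 64])]
blk top [([454.1, 270.8], [448, 267, 13, 9, 79])]
ring [([278.4, 216.2], [272, 210, 13, 13, 53])] ring side [([274.5, 239.7], [273, 237, 5, 6, 15]), ([283.6, 239.6], [281, 237, 6, 6, 18])]
bottle [([410.7, 191.7], [400, 183, 25, 20, 298]), ([422.7, 195.1], [420, 192, 5, 7, 19])]
block [array([ 0.493 , -0.2092,  0.052 ]), array([ 0.4901, -0.3433,  0.052 ]), array([ 0.4172, -0.3397,  0.052 ]), array([ 0.4201, -0.2065,  0.052 ])]
shk [array([0.4761, 0.1642, 0.05  ]), array([0.6871, 0.1464, 0.05  ]), array([ 0.6607, -0.0967,  0.05  ]), array([ 0.451 , -0.0742,  0.05  ])]
red [ 0.4545 -0.2313  0.094 ]
blk [ 0.4547 -0.3112  0.094 ]
hole [0.5756 0.0337 0.06  ]
dish [0.3674 0.2444 0.01  ]
bot [ 0.6115 -0.2342  0.09  ]
```

```bash
python3 -m inch '{"linear":[[0.68,0.82,0],[0.68,0.82,0],[0.68,0.82,0],[0.68,0.82,0],[0.68,0.82,0],[0.68,0.82,0],[0.68,0.82,0],[0.68,0.82,0]],"turn":[[0,0,0.96],[0,0,0.96],[0,0,0.96],[0,0,0.96],[0,0,0.96],[0,0,0.96],[0,0,0.96],[0,0,0.96]],"grip":[1,1,1,1,1,1,1,1]}' 40
python3 -m inch '{"linear":[[0.68,0.82,-0.3],[0.68,0.82,-0.5],[0.68,0.82,-0.5],[0,0,0],[0,0,0]],"turn":[[0,0,0.96],[0,0,0.96],[0,0,0.96],[0,0,0],[0,0,0]],"grip":[1,1,1,1,1]}'
python3 - <<'E'
from h import *
state();m=r.camera_model("wrist");im,d=r.get_image("wrist");cv2.imwrite("pics/w1.png",im[:,:,::-1]);print(m)
E
```

```text
clock: 1.1
ee_pos: [0.4043, -0.372, 0.2309]
orientation: [0.805, 0.593, 0.0, -0.0]
ft_force: [0.9, -0.9, -0.3]
grip_width: 0.0851
finger_force: 0.0
clock: 1.72
ee_pos: [0.4546, -0.3117, 0.199]
orientation: [0.708, 0.706, -0.0, 0.0]
ft_force: [-0.2, 0.3, 1.0]
grip_width: 0.085
finger_force: 0.0
t 1.73 p [ 0.4546 -0.3117  0.199 ] z [-0. -0. -1.] y [ 1.    -0.004 -0.   ] F [-0.25  0.33  1.  ] w 0.085 q [-0.84 -0.05 -0.12  1.5  -0.    0.74]
{'camera_matrix': array([[371.64829954,   0.        , 322.31208598],
       [  0.        , 371.64829954, 236.31330224],
       [  0.        ,   0.        ,   1.        ]]), 'xyz': array([ 0.45588661, -0.2466188 ,  0.34096129]), 'attitude': array([ 9.91054308e-01, -1.84865253e-03, -6.72649763e-04,  1.33444706e-01])}
```

View pics/w1.png

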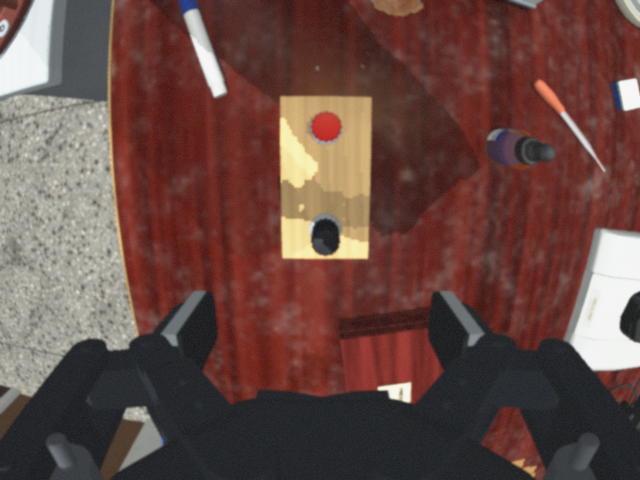

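The wrist view shows the block below the open fingers, the red handle top at about (326,126) and the black handle at about (326,238).

Run:
```python
from h import *
m=r.camera_model("wrist")
for uv,z in(((326,126),.094),((326,240),.094),((326,219),.054)):print(onz(m,uv,z,True).round(4))
t=np.load("top.npz")["im"];mt=r.camera_model("top")
for uv in((414.9,271.2),(454.1,270.8)):print(onz(mt,uv,.09).round(4))
```

```text
[ 0.4581 -0.2398  0.094 ]
[ 0.4579 -0.3174  0.094 ]
[ 0.4583 -0.3115  0.054 ]
[ 0.4561 -0.2338  0.09  ]
[ 0.4552 -0.3104  0.09  ]
```

```bash
python3 -m inch '{"linear":[[0.09,-0.1,-0.9],[0,0,-1],[0,0,-1],[0,0,-1],[0,0,-0.8],[0,0,-0.6],[0,0,-0.26],[0,0,0]],"turn":[[0,0,0],[0,0,0],[0,0,0],[0,0,0],[0,0,0],[0,0,0],[0,0,0],[0,0,0]],"grip":[1,1,1,1,1,1,1,1]}' 80
python3 -m inch '{"linear":[[0,0,0],[0,0,0],[0,0,0],[0,0,0],[0,0,0],[0,0,0],[0,0,0]],"turn":[[0,0,0],[0,0,0],[0,0,0],[0,0,0],[0,0,0],[0,0,0],[0,0,0]],"grip":[0.4,0.2,0.2,0.1,0.1,0.1,0.1]}'
```

```text
clock: 2.78
ee_pos: [0.4571, -0.314, 0.0599]
orientation: [0.708, 0.706, 0.0, -0.0]
ft_force: [0.2, 0.4, 0.7]
grip_width: 0.0856
finger_force: 0.0
clock: 3.65
ee_pos: [0.4573, -0.3141, 0.0603]
orientation: [0.708, 0.706, 0.0, 0.0]
ft_force: [-0.8, 0.2, 4.7]
grip_width: 0.018
finger_force: 78.1
```

```bash
python3 -m inch '{"linear":[[0,0,0.5],[0,0,1],[0,0,1],[0,0,1],[0,0,1],[0.4,1,0],[0.4,1,0],[0.4,1,0]],"turn":[[0,0,0],[0,0,0],[0,0,0],[0,0,0],[0,0,0],[0,0,0],[0,0,0],[0,0,0]],"grip":[0.1,0.1,0.1,0.1,0.1,0.1,0.1,0.1]}'
python3 -m inch '{"linear":[[0.45,1,0],[0.45,1,0],[0.45,1,0],[0.45,1,0],[0.45,1,0],[0.45,1,0],[0.45,1,-0.3],[0.35,1,-0.5]],"turn":[[0,0,0],[0,0,0],[0,0,0],[0,0,0],[0,0,0],[0,0,0],[0,0,0],[0,0,0]],"grip":[0.1,0.1,0.1,0.1,0.1,0.1,0.1,0.1]}'
python3 -m inch '{"linear":[[0,0.3,-0.4],[0,0,0],[0,0,0]],"turn":[[0,0,0],[0,0,0],[0,0,0]],"grip":[0.1,0.1,0.1]}'
python3 - <<'E'
from h import *
state();m=r.camera_model("wrist");im,d=r.get_image("wrist");np.savez("w2.npz",im=im,d=d,**m)
K=m["camera_matrix"]
print(m["xyz"])
dc=R.from_quat(m["attitude"]).inv().apply(np.array([.5756,.0337,.06])-m["xyz"]);t=np.arctan2(np.hypot(*dc[:2]),dc[2]);uv=dc[:2]/np.hypot(*dc[:2])*t*K[0,0]+K[:2,2];print("expect",uv)
u,v=uv.astype(int);c=im[max(0,v-25):v+25,u-33:u+33];c=cv2.resize(c,(400,300),interpolation=cv2.INTER_CUBIC)
cv2.imwrite("pics/w2.png",np.hstack([cv2.resize(im,(400,300)),c])[:,:,::-1])
E
```

```text
clock: 4.65
ee_pos: [0.4873, -0.2381, 0.1727]
orientation: [0.708, 0.706, 0.0, -0.0]
ft_force: [0.3, -0.4, -0.7]
grip_width: 0.018
finger_force: 78.1
clock: 5.65
ee_pos: [0.5752, -0.0381, 0.1529]
orientation: [0.708, 0.706, 0.0, 0.0]
ft_force: [0.1, -0.2, -1.4]
grip_width: 0.018
finger_force: 78.1
clock: 6.02
ee_pos: [0.5746, -0.0322, 0.1428]
orientation: [0.708, 0.706, 0.0, 0.0]
ft_force: [0.8, 0.3, -0.9]
grip_width: 0.0181
finger_force: 78.1
t 6.03 p [ 0.5746 -0.0322  0.1428] z [ 0. -0. -1.] y [ 1.    -0.003  0.   ] F [ 0.82  0.25 -0.91] w 0.0181 q [-0.28  0.03 -0.14  1.4  -0.    1.29]
[0.57572565 0.03296428 0.2848168 ]
expect [322.19781466 135.55545865]
```

View pics/w2.png

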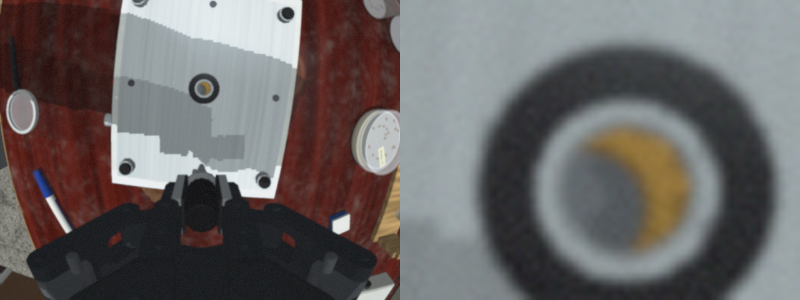

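Run:
```python
from h import *
f=np.load("w2.npz");im=f["im"];m={k:f[k] for k in("camera_matrix","xyz","attitude")}
hsv=cv2.cvtColor(im,cv2.COLOR_RGB2HSV)
w=np.zeros(im.shape[:2],bool);w[118:155,305:345]=1
brass=w&(hsv[...,1]>70);dark=w&(hsv[...,2]<60)
print("brass",blobs(brass,5));print("ring",blobs(dark,20))
# black ring outline -> ellipse centre
c=max(cv2.findContours(dark.astype(np.uint8),0,1)[0],key=cv2.contourArea);e=cv2.fitEllipse(c);print(e)
p=onz(m,e[0],.06,True);print("hole",p)
b=np.array(np.argwhere(brass).mean(0)[::-1]);q=onz(m,b,.053,True);print("brass c",q,(q-p)*1e3)
s,d=r.get_image("side");np.savez("s2.npz",im=s);ms=r.camera_model("side")
def proj(P):
    dc=R.from_quat(ms["attitude"]).inv().apply(np.array(P)-ms["xyz"]);return ms["camera_matrix"][:2]@(dc/dc[2])
print("hole exp side",proj([.5756,.0337,.06]));t=proj([.5746,-.0322,.09]);print("tip exp",t)
u,v=t.astype(int);c=s[v-60:v+30,u-60:u+60];cv2.imwrite("pics/s2.png",cv2.resize(c,(800,600),interpolation=cv2.INTER_CUBIC)[:,:,::-1]);print("crop origin",u-60,v-60)
```

```text
brass [([329.9, 139.4], [320, 132, 17, 19, 156])]
ring [([309.9, 137.7], [305, 122, 17, 33, 226]), ([341.8, 141.0], [336, 126, 9, 29, 107])]
((314.1547546386719, 138.29183959960938), (18.3052978515625, 31.29558753967285), 12.48099136352539)
hole [0.57078485 0.03206908 0.06      ]
brass c [0.58031005 0.03134793 0.053     ] [ 9.52519603 -0.72114915 -7.        ]
hole exp side [279.48031757 240.83609831]
tip exp [296.67239993 213.65490229]
crop origin 236 153
```

View pics/s2.png

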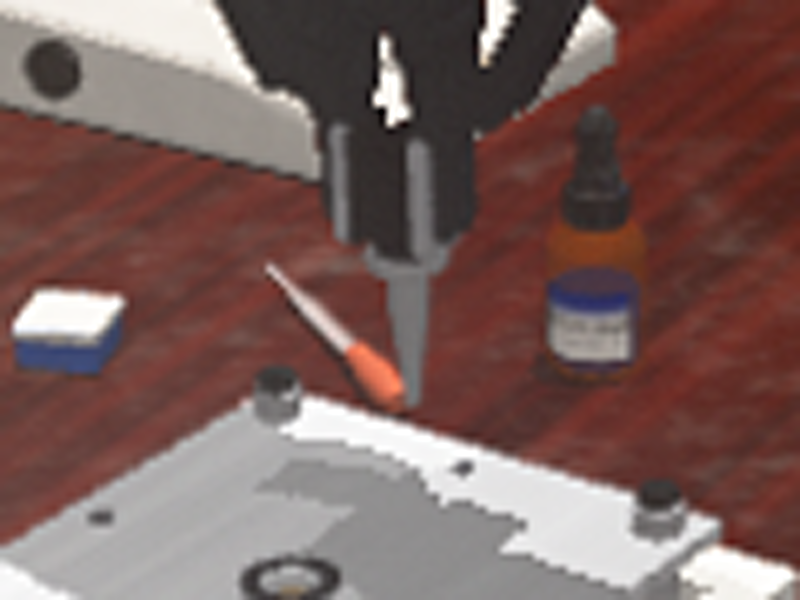

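Run:
```python
from h import *
f=np.load("w2.npz");im=f["im"];m={k:f[k] for k in("camera_matrix","xyz","attitude")}
hsv=cv2.cvtColor(im,cv2.COLOR_RGB2HSV)
w=np.zeros(im.shape[:2],bool);w[108:170,294:358]=1
dark=w&(hsv[...,2]<90)
c=max(cv2.findContours(dark.astype(np.uint8),0,1)[0],key=cv2.contourArea);e=cv2.fitEllipse(c);print("ring",e)
p=onz(m,e[0],.06,True);print("hole",p.round(4), "depth",f["d"][int(e[0][1]),int(e[0][0])])
brass=w&(hsv[...,1]>70)&(hsv[...,0]<30);B=blobs(brass,30);print(B)
# brass pixels' positions at carriage top rel. hole
yx=np.argwhere(brass);P=np.array([onz(m,(x,y),.053,True)-p for y,x in yx])[:,:2]*1e3
a=np.arctan2(P[:,1],P[:,0]);cm=P.mean(0);print("brass mean",cm,np.degrees(np.arctan2(*cm[::-1])))
# inner edge: for angle bins, min radius of brass
for t in range(-180,180,20):
    k=np.abs((np.degrees(a)-t+180)%360-180)<10
    if k.sum():print(t,k.sum(),np.hypot(*P[k].T).min().round(1),np.hypot(*P[k].T).max().round(1))
ms=r.camera_model("side");s=np.load("s2.npz")["im"].astype(int)
proj=lambda P:ms["camera_matrix"][:2]@((q:=R.from_quat(ms["attitude"]).inv().apply(np.array(P)-ms["xyz"]))/q[2])
for z in(.0885,.10,.11,.13):print("axis",z,proj([.5746,-.0322,z]).round(2))
for v in(197,200,203,206,209,212):
    row=s[v,288:312];print(v,row.max(1)-row.min(1))
```

```text
ring ((325.8497619628906, 141.60791015625), (46.510196685791016, 47.59625244140625), 75.2845230102539)
hole [0.5778 0.03   0.06  ] depth 0.26041427
[([329.9, 139.4], [320, 132, 17, 19, 156])]
brass mean [2.53802299 1.3156967 ] 27.401966970818886
-80 2 4.9 5.5
-60 12 3.5 6.1
-40 15 2.6 6.2
-20 16 2.2 6.1
0 19 2.0 6.4
20 16 2.2 6.1
40 19 1.7 6.5
60 18 2.6 6.5
80 18 2.3 6.2
100 13 3.4 6.1
120 8 4.4 6.3
axis 0.0885 [296.7  214.33]
axis 0.1 [296.51 209.15]
axis 0.11 [296.34 204.61]
axis 0.13 [296.   195.42]
197 [55 52 53 54 58 61  9  3  3  3  2  2 28 46 50 52 61 61 59 60 57 55 57 59]
200 [54 56 53 49 49 54 26  5  3  3  3  1 36 55 54 55 59 58 63 61 62 63 69 67]
203 [33 49 52 49 47 45 44  7  3  3  3 11 47 56 56 57 60 62 62 64 63 60 55 52]
206 [113 140 149 152 126  83  54  32   6   3   1  23  59  68  67  66  58  57
  53  51  50  47  43  48]
209 [ 19  64 105 133 146 148 153 140  26   1   1  35  57  55  53  52  51  49
  47  49  48  52  56  57]
212 [ 56  35  24  50  82 109 119  92  50   6   2  38  52  52  49  50  50  53
  56  56  57  56  51  45]
```

Run:
```python
from h import *
t=np.load("top.npz")["im"];mt,ms=r.camera_model("top"),r.camera_model("side")
def ell(im,x0,y0,x1,y1,thr,k=8):
    g=cv2.resize(cv2.cvtColor(im,cv2.COLOR_RGB2HSV)[y0:y1,x0:x1,2],None,fx=k,fy=k,interpolation=cv2.INTER_CUBIC)
    c=max(cv2.findContours((g<thr).astype(np.uint8),0,1)[0],key=cv2.contourArea);e=cv2.fitEllipse(c)
    return np.array(e[0])/k-.5+.5/k+[x0,y0],np.array(e[1])/k
h,sz=ell(t,262,200,296,232,130);H=onz(mt,h,.06);print("top hole",h,sz,H)
b,sz=ell(t,444,262,466,281,75);print("blk",b,sz)
D=onz(mt,b,.092);print("drift",D,"tcp",np.array([.4573,-.3141])+(H-D)[:2])
s=np.load("s2.npz")["im"]
h,sz=ell(s,266,230,294,250,110);HS=onz(ms,h,.06);print("side hole",h,sz,HS)
for v in(212.8,213.5,214.2):
    T=onz(ms,(297.45,v),.0885);print("tip",T,"tcp",np.array([.5746,-.0322])+(HS-T)[:2])
```

```text
top hole [278.48314095 215.9552784 ] [13.08530807 13.4022541 ] [0.57574203 0.03478259 0.06      ]
blk [454.13480949 271.13098621] [ 9.39234066 12.88965034]
drift [ 0.45452692 -0.30997297  0.092     ] tcp [0.57851512 0.03065556]
side hole [279.2023468  239.67992306] [ 7.09957743 15.30387592] [0.57856485 0.02997081 0.06      ]
tip [ 0.57677648 -0.03887316  0.0885    ] tcp [0.57638837 0.03664397]
tip [ 0.57515744 -0.03611988  0.0885    ] tcp [0.57800741 0.03389069]
tip [ 0.57354597 -0.03337945  0.0885    ] tcp [0.57961888 0.03115026]
```

```bash
python3 -m inch '{"linear":[[0.04,0.8,0],[0,0.9,-0.2],[0,0.84,-0.3],[0,0,-0.2],[0,0,0],[0,0,0]],"turn":[[0,0,0],[0,0,0],[0,0,0],[0,0,0],[0,0,0],[0,0,0]],"grip":[0.1,0.1,0.1,0.1,0.1,0.1]}'
python3 - <<'E'
from h import *
state();s,d=r.get_image("side");np.savez("s3.npz",im=s)
c=s[195:255,240:320];cv2.imwrite("pics/s3.png",cv2.resize(c,(800,600),interpolation=cv2.INTER_CUBIC)[:,:,::-1])
E
```

```text
clock: 6.88
ee_pos: [0.5758, 0.0316, 0.125]
orientation: [0.708, 0.706, 0.0, 0.0]
ft_force: [0.3, 0.3, -1.4]
grip_width: 0.0184
finger_force: 78.1
t 6.88 p [0.5758 0.0316 0.125 ] z [ 0. -0. -1.] y [ 1.    -0.003  0.   ] F [ 0.32  0.32 -1.39] w 0.0184 q [-0.17  0.04 -0.16  1.37 -0.    1.4 ]
```

View pics/s3.png

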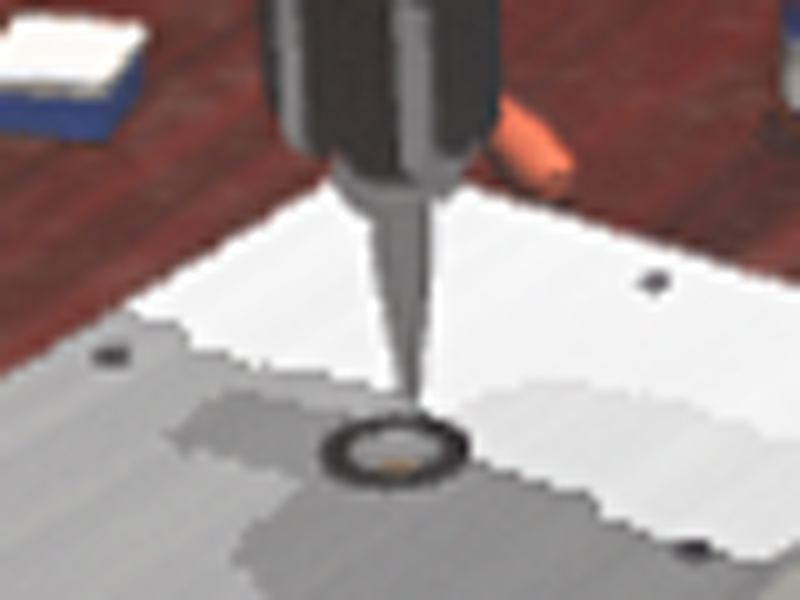

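The tip stands at crop (412,405) and the hole's centre at (396,451). That is about 3 mm toward the robot side, as intended, so I am descending gently.

```bash
python3 -m inch '{"linear":[[0,0,-0.2],[0,0,-0.2],[0,0,-0.1],[0,0,-0.1],[0,0,0]],"turn":[[0,0,0],[0,0,0],[0,0,0],[0,0,0],[0,0,0]],"grip":[0.1,0.1,0.1,0.1,0.1]}'
python3 -m inch '{"linear":[[0,0,-0.06],[0,0,-0.06],[0,0,0]],"turn":[[0,0,0],[0,0,0],[0,0,0]],"grip":[0.1,0.1,0.1]}'
```

```text
clock: 7.55
ee_pos: [0.5756, 0.0321, 0.1096]
orientation: [0.708, 0.706, -0.0, -0.0]
ft_force: [0.1, -0.4, -0.8]
grip_width: 0.0184
finger_force: 78.1
clock: 7.92
ee_pos: [0.5757, 0.0322, 0.1068]
orientation: [0.708, 0.706, 0.0, 0.0]
ft_force: [1.2, -0.4, -1.0]
grip_width: 0.0178
finger_force: 78.0
```

```bash
python3 -m inch '{"linear":[[0,0,-0.04],[0,0,-0.04],[0,0,0]],"turn":[[0,0,0],[0,0,0],[0,0,0]],"grip":[0.1,0.1,0.1]}'
python3 -m inch '{"linear":[[0,0,-0.04],[0,0,-0.04],[0,0,0]],"turn":[[0,0,0],[0,0,0],[0,0,0]],"grip":[0.1,0.1,0.1]}'
```

```text
clock: 8.3
ee_pos: [0.5758, 0.0322, 0.1049]
orientation: [0.708, 0.706, 0.0, 0.0]
ft_force: [1.3, 2.1, 1.1]
grip_width: 0.018
finger_force: 78.0
clock: 8.68
ee_pos: [0.5758, 0.0322, 0.1029]
orientation: [0.708, 0.706, 0.0, 0.0]
ft_force: [1.9, 3.0, 0.6]
grip_width: 0.0181
finger_force: 78.0
```

```bash
python3 -m inch '{"linear":[[0.01,0.04,0],[0,0,0]],"turn":[[0,0,0],[0,0,0]],"grip":[0.1,0.1]}'
python3 -m inch '{"linear":[[0.01,0.005,-0.05],[0.01,0.005,-0.05],[0,0,0]],"turn":[[0,0,0],[0,0,0],[0,0,0]],"grip":[0.1,0.1,0.1]}'
```

```text
clock: 8.93
ee_pos: [0.5757, 0.0329, 0.1026]
orientation: [0.708, 0.706, -0.0, 0.0]
ft_force: [1.1, 0.1, -0.6]
grip_width: 0.0181
finger_force: 78.0
clock: 9.3
ee_pos: [0.5761, 0.0333, 0.1]
orientation: [0.708, 0.706, -0.0, -0.0]
ft_force: [0.3, 0.2, -0.5]
grip_width: 0.018
finger_force: 78.0
```

```bash
for i in 1 ; do python3 -m inch '{"linear":[[0.005,0.003,-0.05],[0.005,0.003,-0.05],[0,0,0]],"turn":[[0,0,0],[0,0,0],[0,0,0]],"grip":[0.1,0.1,0.1]}'; python3 -m inch '{"linear":[[0.006,0.003,-0.05],[0.006,0.003,-0.05],[0,0,0]],"turn":[[0,0,0],[0,0,0],[0,0,0]],"grip":[0.1,0.1,0.1]}'; done
```

```text
clock: 9.68
ee_pos: [0.5763, 0.0335, 0.0976]
orientation: [0.708, 0.706, -0.0, -0.0]
ft_force: [-1.9, -0.3, -0.3]
grip_width: 0.0179
finger_force: 78.0
clock: 10.05
ee_pos: [0.5765, 0.0337, 0.0954]
orientation: [0.708, 0.706, -0.0, -0.0]
ft_force: [-5.2, 0.4, 4.7]
grip_width: 0.0182
finger_force: 78.7
```

```bash
python3 -m inch '{"linear":[[0.007,0.004,-0.05],[0.007,0.004,-0.05],[0,0,0]],"turn":[[0,0,0],[0,0,0],[0,0,0]],"grip":[0.1,0.1,0.1]}'; python3 -m inch '{"linear":[[0.007,0.004,-0.05],[0.007,0.004,-0.05],[0,0,0]],"turn":[[0,0,0],[0,0,0],[0,0,0]],"grip":[0.1,0.1,0.1]}'
```

```text
clock: 10.42
ee_pos: [0.5767, 0.0339, 0.093]
orientation: [0.708, 0.706, -0.0, -0.0]
ft_force: [-7.4, -0.1, 4.6]
grip_width: 0.0183
finger_force: 78.8
clock: 10.8
ee_pos: [0.577, 0.0341, 0.0904]
orientation: [0.708, 0.706, -0.0, -0.0]
ft_force: [-6.0, 0.2, 5.0]
grip_width: 0.0182
finger_force: 78.8
```

```bash
python3 -m inch '{"linear":[[0.006,0.01,-0.05],[0.006,0.01,-0.05],[0,0,0]],"turn":[[0,0,0],[0,0,0],[0,0,0]],"grip":[0.1,0.1,0.1]}'; python3 -m inch '{"linear":[[0.006,0.006,-0.05],[0.006,0.006,-0.05],[0,0,0]],"turn":[[0,0,0],[0,0,0],[0,0,0]],"grip":[0.1,0.1,0.1]}'
```

```text
clock: 11.18
ee_pos: [0.5772, 0.0345, 0.0879]
orientation: [0.708, 0.706, -0.001, -0.0]
ft_force: [-6.8, 0.1, 4.5]
grip_width: 0.0181
finger_force: 78.8
clock: 11.55
ee_pos: [0.5775, 0.0348, 0.0853]
orientation: [0.708, 0.706, -0.001, -0.0]
ft_force: [-7.7, 0.2, 5.4]
grip_width: 0.0182
finger_force: 78.8
```

```bash
python3 -m inch '{"linear":[[0.006,0.002,-0.05],[0.006,0.002,-0.05],[0,0,0]],"turn":[[0,0,0],[0,0,0],[0,0,0]],"grip":[0.1,0.1,0.1]}'; python3 -m inch '{"linear":[[0.003,0,-0.04],[0.003,0,-0.04],[0,0,0]],"turn":[[0,0,0],[0,0,0],[0,0,0]],"grip":[0.1,0.1,0.1]}'
```

```text
clock: 11.92
ee_pos: [0.5777, 0.0351, 0.0829]
orientation: [0.708, 0.706, -0.001, -0.001]
ft_force: [-8.1, 0.9, 6.5]
grip_width: 0.0182
finger_force: 78.8
clock: 12.3
ee_pos: [0.5777, 0.0352, 0.081]
orientation: [0.708, 0.706, -0.001, -0.001]
ft_force: [-8.9, 0.2, 6.9]
grip_width: 0.0182
finger_force: 78.9
```

```bash
python3 -m inch '{"linear":[[0.003,0,-0.05],[0.003,0,-0.05],[0,0,0]],"turn":[[0,0,0],[0,0,0],[0,0,0]],"grip":[0.1,0.1,0.1]}'; python3 -m inch '{"linear":[[0.001,0,-0.05],[0.001,0,-0.05],[0,0,0]],"turn":[[0,0,0],[0,0,0],[0,0,0]],"grip":[0.1,0.1,0.1]}'
```

```text
clock: 12.68
ee_pos: [0.5777, 0.0353, 0.0784]
orientation: [0.708, 0.706, -0.001, -0.001]
ft_force: [-9.3, 2.0, 7.3]
grip_width: 0.0181
finger_force: 78.9
clock: 13.05
ee_pos: [0.5777, 0.0354, 0.0759]
orientation: [0.708, 0.706, -0.001, -0.001]
ft_force: [-8.6, 2.0, 8.8]
grip_width: 0.0177
finger_force: 78.9
```

```bash
python3 -m inch '{"linear":[[0,0.002,-0.05],[0,0.002,-0.05],[0,0,0]],"turn":[[0,0,0],[0,0,0],[0,0,0]],"grip":[0.1,0.1,0.1]}'; python3 -m inch '{"linear":[[0,0,-0.05],[0,0,-0.05],[0,0,0]],"turn":[[0,0,0],[0,0,0],[0,0,0]],"grip":[0.1,0.1,0.1]}'
```

```text
clock: 13.42
ee_pos: [0.5777, 0.0354, 0.0731]
orientation: [0.708, 0.706, -0.001, -0.001]
ft_force: [-7.7, 1.5, 4.6]
grip_width: 0.0187
finger_force: 78.9
clock: 13.8
ee_pos: [0.5777, 0.0354, 0.0706]
orientation: [0.708, 0.706, -0.001, -0.001]
ft_force: [-8.5, 0.9, 5.2]
grip_width: 0.0182
finger_force: 78.9
```

```bash
python3 -m inch '{"linear":[[0,0,-0.03],[0,0,-0.03],[0,0,0]],"turn":[[0,0,0],[0,0,0],[0,0,0]],"grip":[0.1,0.1,0.1]}'; python3 -m inch '{"linear":[[0,0,-0.02],[0,0,0]],"turn":[[0,0,0],[0,0,0]],"grip":[0.1,0.1]}';  python3 -m inch '{"linear":[[0,0,-0.02],[0,0,0]],"turn":[[0,0,0],[0,0,0]],"grip":[0.1,0.1]}'
```

```text
clock: 14.18
ee_pos: [0.5777, 0.0355, 0.0691]
orientation: [0.708, 0.706, -0.001, -0.001]
ft_force: [-8.0, 1.8, 5.9]
grip_width: 0.0178
finger_force: 78.9
clock: 14.42
ee_pos: [0.5776, 0.0355, 0.0687]
orientation: [0.708, 0.706, -0.001, -0.001]
ft_force: [-9.0, 1.9, 6.0]
grip_width: 0.0181
finger_force: 78.9
clock: 14.68
ee_pos: [0.5777, 0.0355, 0.0684]
orientation: [0.708, 0.706, -0.001, -0.001]
ft_force: [-8.4, 1.4, 7.6]
grip_width: 0.0181
finger_force: 79.0
```

```bash
python3 -m inch '{"linear":[[0,0,-0.02],[0,0,0]],"turn":[[0,0,0],[0,0,0]],"grip":[0.1,0.1]}'; python3 -m inch '{"linear":[[0,0,-0.02],[0,0,0]],"turn":[[0,0,0],[0,0,0]],"grip":[0.1,0.1]}'
```

```text
clock: 14.92
ee_pos: [0.5777, 0.0355, 0.0684]
orientation: [0.708, 0.706, -0.001, -0.001]
ft_force: [-11.7, 2.1, 11.0]
grip_width: 0.0181
finger_force: 79.1
clock: 15.18
ee_pos: [0.5777, 0.0355, 0.0683]
orientation: [0.708, 0.706, -0.001, -0.001]
ft_force: [-13.6, 1.9, 15.0]
grip_width: 0.0177
finger_force: 79.5
```

```bash
python3 -m inch '{"linear":[[-0.02,0,-0.025],[0,0,0]],"turn":[[0,0,0],[0,0,0]],"grip":[0.1,0.1]}'
python3 - <<'E'
from h import *
s,d=r.get_image("side");np.savez("s4.npz",im=s)
c=s[195:255,240:320];cv2.imwrite("pics/s4.png",cv2.resize(c,(800,600),interpolation=cv2.INTER_CUBIC)[:,:,::-1])
E
```

```text
clock: 15.42
ee_pos: [0.5777, 0.0354, 0.0683]
orientation: [0.708, 0.706, -0.0, -0.0]
ft_force: [-12.9, 2.3, 17.5]
grip_width: 0.0183
finger_force: 79.9
```

View pics/s4.png

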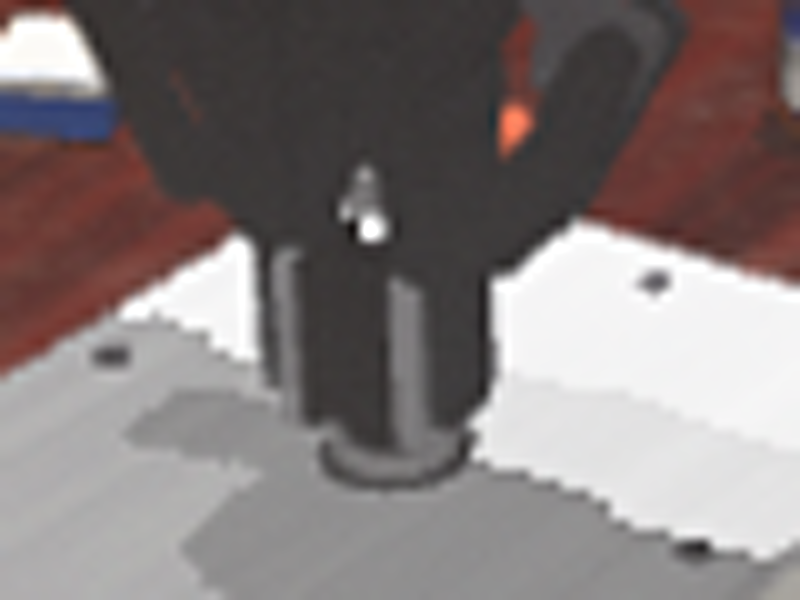

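The picture shows the collar seated flat on the black ring at crop (395,460). The drift is home, so I am withdrawing it.

```bash
python3 -m inch '{"linear":[[-0.04,0,0.1],[0,0,0.2],[0,0,0.4],[0,0,0.6],[0,0,0.8],[0,0,0.9],[0,0,0.9],[0,0,0.4]],"turn":[[0,0,0],[0,0,0],[0,0,0],[0,0,0],[0,0,0],[0,0,0],[0,0,0],[0,0,0]],"grip":[0.1,0.1,0.1,0.1,0.1,0.1,0.1,0.1]}'
python3 -m inch '{"linear":[[0,0,0],[0,0,0]],"turn":[[0,0,0],[0,0,0]],"grip":[0.1,0.1]}'
```

```text
clock: 16.48
ee_pos: [0.5784, 0.0348, 0.1769]
orientation: [0.708, 0.706, 0.001, 0.001]
ft_force: [1.1, -0.5, -0.7]
grip_width: 0.0178
finger_force: 78.2
clock: 16.73
ee_pos: [0.577, 0.0351, 0.1734]
orientation: [0.708, 0.706, -0.0, -0.0]
ft_force: [0.3, 0.7, -1.5]
grip_width: 0.0182
finger_force: 78.2
```

```bash
python3 -m inch '{"linear":[[0,-0.9,0],[0,-0.9,0],[0,-0.9,0],[0,0,0]],"turn":[[0,0,0],[0,0,0],[0,0,0],[0,0,0]],"grip":[0.1,0.1,0.1,0.1]}'
python3 - <<'E'
from h import *
state();m=r.camera_model("wrist");im,d=r.get_image("wrist")
p0=np.array([.5778,.0300,.06]);dc=R.from_quat(m["attitude"]).inv().apply(p0-m["xyz"]);t=np.arctan2(np.hypot(*dc[:2]),dc[2]);u,v=(dc[:2]/np.hypot(*dc[:2])*t*m["camera_matrix"][0,0]+m["camera_matrix"][:2,2]).astype(int)
hsv=cv2.cvtColor(im,cv2.COLOR_RGB2HSV);w=np.zeros(im.shape[:2],bool);w[v-30:v+30,u-32:u+32]=1
dark=w&(hsv[...,2]<90);c=max(cv2.findContours(dark.astype(np.uint8),0,1)[0],key=cv2.contourArea);e=cv2.fitEllipse(c);print(e,onz(m,e[0],.06,True))
print("brass",blobs(w&(hsv[...,1]>70)&(hsv[...,0]<30),3))
E
```

```text
clock: 17.23
ee_pos: [0.5769, -0.0335, 0.1731]
orientation: [0.709, 0.706, -0.0, -0.001]
ft_force: [0.3, 0.2, -0.9]
grip_width: 0.018
finger_force: 78.2
t 17.23 p [ 0.5769 -0.0335  0.1731] z [-0.002  0.    -1.   ] y [ 1.    -0.004 -0.002] F [ 0.31  0.17 -0.89] w 0.018 q [-0.28  0.03 -0.08  1.46 -0.    1.29]
((322.26116943359375, 139.12022399902344), (40.8048210144043, 41.68326950073242), 86.6533203125) [0.57776268 0.03012474 0.06      ]
brass []
```

```bash
python3 -m inch '{"linear":[[-0.4,-0.93,0],[-0.4,-0.93,0],[-0.4,-0.93,0],[-0.4,-0.93,0],[-0.4,-0.93,0],[-0.4,-0.93,0],[-0.4,-0.93,0],[-0.4,-0.93,0]],"turn":[[0,0,0],[0,0,0],[0,0,0],[0,0,0],[0,0,0],[0,0,0],[0,0,0],[0,0,0]],"grip":[0.1,0.1,0.1,0.1,0.1,0.1,0.1,0.1]}'
python3 -m inch '{"linear":[[-0.4,-0.95,0],[-0.4,-0.95,0],[-0.4,-0.95,0],[-0.4,-0.95,-0.4],[0,0,-0.8],[0,0,-0.6],[0,0,0],[0,0,0]],"turn":[[0,0,0],[0,0,0],[0,0,0],[0,0,0],[0,0,0],[0,0,0],[0,0,0],[0,0,0]],"grip":[0.1,0.1,0.1,0.1,0.1,0.1,0.1,0.1]}'
```

```text
clock: 18.27
ee_pos: [0.4972, -0.2182, 0.1738]
orientation: [0.708, 0.707, 0.0, -0.0]
ft_force: [-0.2, -0.0, -0.5]
grip_width: 0.018
finger_force: 78.3
clock: 19.27
ee_pos: [0.4578, -0.3129, 0.1296]
orientation: [0.708, 0.707, 0.0, 0.0]
ft_force: [0.8, -0.2, -1.1]
grip_width: 0.0177
finger_force: 78.3
```

```bash
python3 -m inch '{"linear":[[-0.02,-0.05,0],[0,0,-0.4],[0,0,-0.4],[0,0,-0.4],[0,0,-0.3],[0,0,0]],"turn":[[0,0,0],[0,0,0],[0,0,0],[0,0,0],[0,0,0],[0,0,0]],"grip":[0.1,0.1,0.1,0.1,0.1,0.1]}'
python3 -m inch '{"linear":[[0,0,-0.2],[0,0,-0.2],[0,0,-0.2],[0,0,-0.2],[0,0,-0.1],[0,0,0]],"turn":[[0,0,0],[0,0,0],[0,0,0],[0,0,0],[0,0,0],[0,0,0]],"grip":[0.1,0.1,0.1,0.1,0.1,0.1]}'
```

```text
clock: 20.02
ee_pos: [0.4565, -0.3143, 0.0908]
orientation: [0.708, 0.706, 0.0, -0.001]
ft_force: [0.0, 0.5, -0.9]
grip_width: 0.018
finger_force: 78.3
clock: 20.78
ee_pos: [0.4568, -0.3146, 0.069]
orientation: [0.708, 0.706, 0.0, -0.0]
ft_force: [0.3, 0.7, -0.8]
grip_width: 0.018
finger_force: 78.3
```

Clean so far, with about 8.7 mm to go.

```bash
python3 -m inch '{"linear":[[0,0,-0.15],[0,0,-0.1],[0,0,-0.05],[0,0,0]],"turn":[[0,0,0],[0,0,0],[0,0,0],[0,0,0]],"grip":[0.1,0.1,0.1,0.1]}'
python3 -m inch '{"linear":[[0,0,-0.04],[0,0,-0.02],[0,0,0]],"turn":[[0,0,0],[0,0,0],[0,0,0]],"grip":[0.1,0.1,0.1]}'
```

```text
clock: 21.28
ee_pos: [0.4568, -0.3147, 0.0616]
orientation: [0.708, 0.706, 0.0, -0.0]
ft_force: [0.5, 0.5, -1.1]
grip_width: 0.0179
finger_force: 78.3
clock: 21.65
ee_pos: [0.4569, -0.3148, 0.0604]
orientation: [0.708, 0.706, 0.0, 0.0]
ft_force: [-0.3, 0.2, 1.4]
grip_width: 0.0178
finger_force: 78.5
```

```bash
python3 -m inch '{"linear":[[0,0,-0.03],[0,0,0]],"turn":[[0,0,0],[0,0,0]],"grip":[0.1,0.1]}'
python3 -m inch '{"linear":[[0,0,0],[0,0,0],[0,0,0],[0,0,0]],"turn":[[0,0,0],[0,0,0],[0,0,0],[0,0,0]],"grip":[0.2,0.5,1,1]}'
python3 -m inch '{"linear":[[0,0,0],[0,0,0.4],[0,0,0.8],[0,0,1],[0,0,0.8],[0,0,0]],"turn":[[0,0,0],[0,0,0],[0,0,0],[0,0,0],[0,0,0],[0,0,0]],"grip":[1,1,1,1,1,1]}'
python3 - <<'E'
from h import *
state();m=r.camera_model("wrist");im,d=r.get_image("wrist");cv2.imwrite("pics/w5.png",im[:,:,::-1])
for uv,z in(((326,126),.094),):pass
E
```

```text
clock: 21.9
ee_pos: [0.4569, -0.3148, 0.0603]
orientation: [0.708, 0.706, -0.0, 0.0]
ft_force: [-3.3, 2.5, 6.0]
grip_width: 0.018
finger_force: 79.3
clock: 22.4
ee_pos: [0.4569, -0.3147, 0.0593]
orientation: [0.708, 0.706, 0.0, -0.0]
ft_force: [-0.3, -0.2, 1.3]
grip_width: 0.0719
finger_force: 0.0
clock: 23.15
ee_pos: [0.4578, -0.3158, 0.137]
orientation: [0.708, 0.706, -0.0, 0.002]
ft_force: [0.5, -0.9, 0.1]
grip_width: 0.0852
finger_force: 0.0
t 23.15 p [ 0.4578 -0.3158  0.137 ] z [ 0.003 -0.003 -1.   ] y [ 1.    -0.002  0.003] F [ 0.47 -0.92  0.08] w 0.0852 q [-0.84 -0.03 -0.21  1.39  0.    0.73]
```

View pics/w5.png

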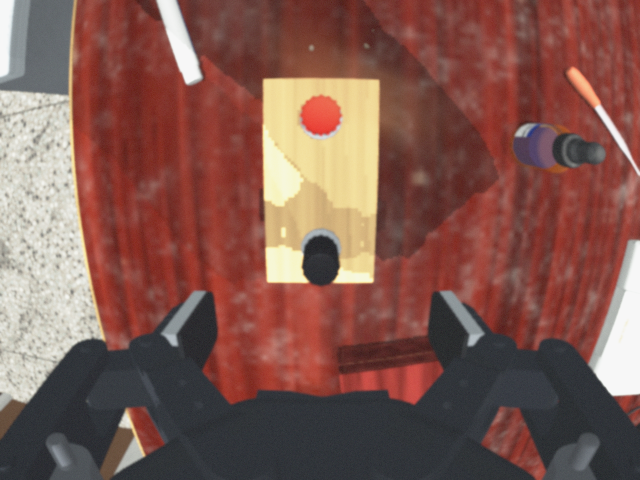

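```bash
python3 -m inch '{"linear":[[0,0.8,0],[0,0.9,0],[0,0.9,0],[0,0.66,-0.2],[0,0,-0.9],[0,0,-1],[0,0,-0.8],[0,0,-0.18]],"turn":[[0,0,0],[0,0,0],[0,0,0],[0,0,0],[0,0,0],[0,0,0],[0,0,0],[0,0,0]],"grip":[1,1,1,1,1,1,1,1]}'
python3 -m inch '{"linear":[[0,0,0],[0,0,0],[0,0,0],[0,0,0],[0,0,0],[0,0,0],[0,0,0],[0,0,0]],"turn":[[0,0,0],[0,0,0],[0,0,0],[0,0,0],[0,0,0],[0,0,0],[0,0,0],[0,0,0]],"grip":[1,0.4,0.2,0.2,0.1,0.1,0.1,0.1]}'
```

```text
clock: 24.2
ee_pos: [0.4561, -0.2318, 0.0558]
orientation: [0.708, 0.707, -0.0, -0.001]
ft_force: [0.3, 0.3, -0.3]
grip_width: 0.0851
finger_force: 0.0
clock: 25.2
ee_pos: [0.4571, -0.2334, 0.0579]
orientation: [0.708, 0.706, 0.0, 0.0]
ft_force: [0.5, 0.0, 6.0]
grip_width: 0.0181
finger_force: 78.0
```

```bash
python3 -m inch '{"linear":[[0,0,0.4],[0,0,1],[0,0,1],[0,0,1],[0,0,1],[0.4,0.9,0],[0.4,0.9,0],[0.4,0.9,0]],"turn":[[0,0,0],[0,0,0],[0,0,0],[0,0,0],[0,0,0],[0,0,0],[0,0,0],[0,0,0]],"grip":[0.1,0.1,0.1,0.1,0.1,0.1,0.1,0.1]}'
python3 -m inch '{"linear":[[0.4,0.9,0],[0.4,0.9,0],[0.4,0.9,0],[0.4,0.9,0],[0.4,0.9,0],[0.4,0.9,0],[0.4,0.9,0],[0.4,0.9,0]],"turn":[[0,0,0],[0,0,0],[0,0,0],[0,0,0],[0,0,0],[0,0,0],[0,0,0],[0,0,0]],"grip":[0.1,0.1,0.1,0.1,0.1,0.1,0.1,0.1]}'
python3 -m inch '{"linear":[[0.42,0.88,0],[0,0,-0.5],[0,0,-0.8],[0,0,-0.6],[0,0,-0.1],[0,0,0],[0,0,0]],"turn":[[0,0,0],[0,0,0],[0,0,0],[0,0,0],[0,0,0],[0,0,0],[0,0,0]],"grip":[0.1,0.1,0.1,0.1,0.1,0.1,0.1]}'
```

```text
clock: 26.2
ee_pos: [0.487, -0.165, 0.1677]
orientation: [0.708, 0.706, 0.0, -0.0]
ft_force: [-0.0, 0.4, -0.4]
grip_width: 0.018
finger_force: 78.3
clock: 27.2
ee_pos: [0.567, 0.0151, 0.1676]
orientation: [0.708, 0.706, -0.0, -0.0]
ft_force: [0.6, -0.0, -1.1]
grip_width: 0.0181
finger_force: 78.3
clock: 28.08
ee_pos: [0.5778, 0.036, 0.1182]
orientation: [0.708, 0.706, 0.0, 0.001]
ft_force: [0.2, 0.4, -1.3]
grip_width: 0.0187
finger_force: 78.3
```

```bash
python3 -m inch '{"linear":[[0,0,-0.3],[0,0,-0.25],[0,0,-0.1],[0,0,-0.08],[0,0,0]],"turn":[[0,0,0],[0,0,0],[0,0,0],[0,0,0],[0,0,0]],"grip":[0.1,0.1,0.1,0.1,0.1]}'
python3 -m inch '{"linear":[[0,0,-0.06],[0,0,-0.06],[0,0,0]],"turn":[[0,0,0],[0,0,0],[0,0,0]],"grip":[0.1,0.1,0.1]}'
```

```text
clock: 28.7
ee_pos: [0.5773, 0.0363, 0.0991]
orientation: [0.708, 0.706, -0.0, -0.0]
ft_force: [0.1, 0.6, -1.3]
grip_width: 0.0178
finger_force: 78.3
clock: 29.08
ee_pos: [0.5773, 0.0363, 0.0961]
orientation: [0.708, 0.706, -0.0, -0.0]
ft_force: [0.2, 0.6, -0.4]
grip_width: 0.0179
finger_force: 78.3
```

```bash
python3 -m inch '{"linear":[[0,0,-0.06],[0,0,-0.06],[0,0,0]],"turn":[[0,0,0],[0,0,0],[0,0,0]],"grip":[0.1,0.1,0.1]}'
python3 -m inch '{"linear":[[0,0,-0.06],[0,0,-0.06],[0,0,0]],"turn":[[0,0,0],[0,0,0],[0,0,0]],"grip":[0.1,0.1,0.1]}'
```

```text
clock: 29.45
ee_pos: [0.5773, 0.0363, 0.0931]
orientation: [0.708, 0.706, -0.0, -0.0]
ft_force: [-0.2, -0.8, -1.0]
grip_width: 0.0186
finger_force: 78.3
clock: 29.82
ee_pos: [0.5773, 0.0363, 0.09]
orientation: [0.708, 0.706, -0.0, -0.0]
ft_force: [-1.3, 0.1, -0.3]
grip_width: 0.018
finger_force: 78.3
```

Tip is 5 mm past the carriage top with no resistance; 24 mm to go.

```bash
python3 -m inch '{"linear":[[0,0,-0.12],[0,0,-0.12],[0,0,-0.12],[0,0,0]],"turn":[[0,0,0],[0,0,0],[0,0,0],[0,0,0]],"grip":[0.1,0.1,0.1,0.1]}'
python3 -m inch '{"linear":[[0,0,-0.12],[0,0,-0.12],[0,0,-0.1],[0,0,0]],"turn":[[0,0,0],[0,0,0],[0,0,0],[0,0,0]],"grip":[0.1,0.1,0.1,0.1]}'
```

```text
clock: 30.32
ee_pos: [0.5772, 0.0363, 0.0808]
orientation: [0.708, 0.706, -0.0, -0.0]
ft_force: [0.6, -0.4, -1.1]
grip_width: 0.018
finger_force: 78.3
clock: 30.82
ee_pos: [0.5772, 0.0363, 0.0724]
orientation: [0.708, 0.706, -0.0, -0.0]
ft_force: [-0.4, -0.3, -1.1]
grip_width: 0.0184
finger_force: 78.3
```

```bash
python3 -m inch '{"linear":[[0,0,-0.1],[0,0,-0.08],[0,0,-0.04],[0,0,0]],"turn":[[0,0,0],[0,0,0],[0,0,0],[0,0,0]],"grip":[0.1,0.1,0.1,0.1]}'
python3 -m inch '{"linear":[[0,0,-0.03],[0,0,-0.02],[0,0,0]],"turn":[[0,0,0],[0,0,0],[0,0,0]],"grip":[0.1,0.1,0.1]}'
```

```text
clock: 31.32
ee_pos: [0.5773, 0.0363, 0.0671]
orientation: [0.708, 0.706, -0.0, -0.0]
ft_force: [0.1, 0.7, -1.0]
grip_width: 0.0178
finger_force: 78.3
clock: 31.7
ee_pos: [0.5774, 0.0363, 0.066]
orientation: [0.708, 0.706, 0.0, 0.0]
ft_force: [-0.5, 0.3, -0.0]
grip_width: 0.0184
finger_force: 78.6
```

```bash
python3 -m inch '{"linear":[[0,0,-0.03],[0,0,0]],"turn":[[0,0,0],[0,0,0]],"grip":[0.1,0.1]}'
python3 -m inch '{"linear":[[0,0,-0.02],[0,0,0]],"turn":[[0,0,0],[0,0,0]],"grip":[0.1,0.1]}'
```

```text
clock: 31.95
ee_pos: [0.5774, 0.0363, 0.0659]
orientation: [0.708, 0.706, 0.0, 0.0]
ft_force: [-2.6, 1.3, 6.3]
grip_width: 0.0184
finger_force: 79.4
clock: 32.2
ee_pos: [0.5775, 0.0363, 0.0659]
orientation: [0.708, 0.706, 0.0, 0.0]
ft_force: [-4.0, 0.3, 9.4]
grip_width: 0.0182
finger_force: 79.8
```

Home at the predicted .0659. Releasing and retreating.

```bash
python3 -m inch '{"linear":[[0,0,0.03],[0,0,0],[0,0,0],[0,0,0],[0,0,0],[0,0,0.4],[0,0,0.8],[0,0,1]],"turn":[[0,0,0],[0,0,0],[0,0,0],[0,0,0],[0,0,0],[0,0,0],[0,0,0],[0,0,0]],"grip":[0.15,0.4,1,1,1,1,1,1]}'
python3 -m inch '{"linear":[[0,0,1],[0,-0.8,0.8],[0,-0.9,0],[0,-0.9,0],[0,-0.9,0],[0,-0.9,0],[0,0,0]],"turn":[[0,0,0],[0,0,0],[0,0,0],[0,0,0],[0,0,0],[0,0,0],[0,0,0]],"grip":[1,1,1,1,1,1,1]}'
python3 - <<'E'
from h import *
state();s,d=r.get_image("side");cv2.imwrite("pics/s6.png",s[:,:,::-1])
E
```

```text
clock: 33.2
ee_pos: [0.5775, 0.0363, 0.1223]
orientation: [0.708, 0.706, 0.0, 0.0]
ft_force: [-0.6, -0.4, -0.3]
grip_width: 0.0853
finger_force: 0.0
clock: 34.08
ee_pos: [0.5774, -0.0759, 0.1663]
orientation: [0.709, 0.705, 0.0, 0.0]
ft_force: [0.1, -0.5, 0.2]
grip_width: 0.0854
finger_force: 0.0
t 34.08 p [ 0.5774 -0.0759  0.1663] z [ 0.001 -0.001 -1.   ] y [ 1.    -0.005  0.001] F [ 0.15 -0.52  0.25] w 0.0854 q [-0.35  0.05 -0.08  1.44 -0.    1.22]
```

View pics/s6.png

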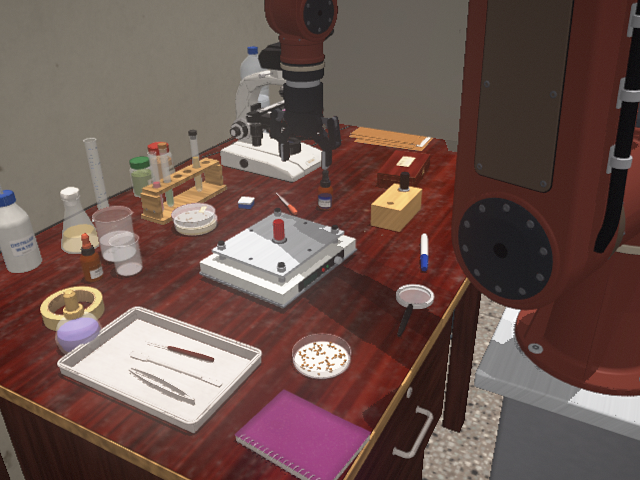

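The red pin is seated in the hole at (279,230), and the drift is down in the block at (404,183). The dish at (322,356) and the bottle at (325,193) have not moved.

```bash
python3 -c "
from station import r
print(r.hand_in())"
```

```text
the job is handed in; nothing more can be done
None
```

The job is handed in: the drift went in until its collar sat on the cover and is back fully down in the block, the red lock pin is fully home, the highest push reading was about 17.5 N, and the dish and bottle stand where they were; it took about 34 s.

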